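# Put the flat chisels back in the tray

### The job

Clear the engraver's bench: put the three flat chisels (broad flared tip) into the grey tray, each lying flat in the wooden cradle made for its length - longest chisel in the longest cradle, middle in the middle one, shortest in the shortest - either way round. Leave the two pointed punches, the hammer and the oil tin where they are.

Things in the scene. Friction and masses are not known exactly. Their poses are not given: they have to be found in the camera images.
- chisel_long_c (a point): Longest flat chisel: loose steel bar 160 mm long, 16 mm square; its last 40 mm (+x end) are a thinner neck and a flat flared tip 24 mm wide (a spade shape from above). Lies on the bench. The point is its centre: half-way along, half-way up (8 mm above what it lies on). x along the bar to the tip, z up. About 290 g, 30 percent more or less.
- chisel_mid_c (a point): Middle flat chisel: loose steel bar 130 mm long, 16 mm square; its last 40 mm (+x end) are a thinner neck and a flat flared tip 24 mm wide (a spade shape from above). Lies on the bench. The point is its centre: half-way along, half-way up (8 mm above what it lies on). x along the bar to the tip, z up. About 230 g, 30 percent more or less.
- chisel_short_c (a point): Shortest flat chisel: loose steel bar 100 mm long, 16 mm square; its last 40 mm (+x end) are a thinner neck and a flat flared tip 24 mm wide (a spade shape from above). Lies on the bench. The point is its centre: half-way along, half-way up (8 mm above what it lies on). x along the bar to the tip, z up. About 170 g, 30 percent more or less.
- punch_long_c (a point): Longer pointed punch, a look-alike to leave alone: loose steel bar 160 mm long, 16 mm square like the chisels, but its last 40 mm (+x end) taper as a round cone to a point. The point given is its centre, half-way along, half-way up (8 mm above the bench); x along the bar to the sharp end, z up.
- punch_mid_c (a point): Shorter pointed punch, a look-alike to leave alone: loose steel bar 130 mm long, 16 mm square like the chisels, but its last 40 mm (+x end) taper as a round cone to a point. The point given is its centre, half-way along, half-way up (8 mm above the bench); x along the bar to the sharp end, z up.
- cradle_long: Longest of 3 pale wood cradles in the low grey tray: a trough along its x, inside 184 x 40 mm, outside 194 x 50. Origin: centre of its underside, 4 mm above the bench; z up; inner floor 3 mm above the origin. Edges 8 mm above that floor, at the ends and 34 mm along the sides from each end; the middle 116 mm of each side is open for fingers. Tray rim 12 mm high, 40 mm or more from centre lines.
- cradle_mid: Middle of 3 pale wood cradles in the low grey tray: a trough along its x, inside 154 x 40 mm, outside 164 x 50. Origin: centre of its underside, 4 mm above the bench; z up; inner floor 3 mm above the origin. Edges 8 mm above that floor, at the ends and 34 mm along the sides from each end; the middle 86 mm of each side is open for fingers. Cradles parallel, 70 mm apart, in any order.
- cradle_short: Shortest of 3 pale wood cradles in the low grey tray: a trough along its x, inside 124 x 40 mm, outside 134 x 50. Origin: centre of its underside, 4 mm above the bench; z up; inner floor 3 mm above the origin. Edges 8 mm above that floor, at the ends and 34 mm along the sides from each end; the middle 56 mm of each side is open for fingers. Cradles and tray cannot move.
- hammer_mid (a point): A loose hammer, 240 mm long, lying on the bench beyond the work; a bystander. The point is on its wooden handle, 80 mm from the handle's end and 13 mm above the bench; x along the handle towards the head, z up.
- oil_tin: A loose round oil tin, 56 mm in diameter and 55 mm tall, standing on the bench beyond the work; a bystander. Origin at the centre of its underside, z up.

How it is judged:
At the end, for the whole second after the job is handed in: Each flat chisel lies level (0.03 rad) on the floor of the cradle of its own length, centre within 15 mm along and 13 mm across of the cradle's centre, along it within 0.25 rad either way round; released, at rest; punches, hammer and tin within 20 mm of their starts (x of chisel_long_c in the frame of cradle_long between -0.015 and 0.015 m and y of chisel_long_c in the frame of cradle_long between -0.013 and 0.013 m and z of chisel_long_c in the frame of cradle_long between 0.008 and 0.0135 m and angle between the x axis of chisel_long_c and the x axis of cradle_long, either way round below 0.25 rad and angle between chisel_long_c's own x axis and vertical between 1.541 and 1.601 rad and linear speed of each of chisel_long, chisel_mid, chisel_short below 0.01 m/s and angular speed of each of chisel_long, chisel_mid, chisel_short below 0.1 rad/s and contact force between the fingers and chisel_long below 0.05 N and x of chisel_mid_c in the frame of cradle_mid between -0.015 and 0.015 m and y of chisel_mid_c in the frame of cradle_mid between -0.013 and 0.013 m and z of chisel_mid_c in the frame of cradle_mid between 0.008 and 0.0135 m and angle between the x axis of chisel_mid_c and the x axis of cradle_mid, either way round below 0.25 rad and angle between chisel_mid_c's own x axis and vertical between 1.541 and 1.601 rad and contact force between the fingers and chisel_mid below 0.05 N and x of chisel_short_c in the frame of cradle_short between -0.015 and 0.015 m and y of chisel_short_c in the frame of cradle_short between -0.013 and 0.013 m and z of chisel_short_c in the frame of cradle_short between 0.008 and 0.0135 m and angle between the x axis of chisel_short_c and the x axis of cradle_short, either way round below 0.25 rad and angle between chisel_short_c's own x axis and vertical between 1.541 and 1.601 rad and contact force between the fingers and chisel_short below 0.05 N and distance of each of punch_long_c, punch_mid_c, hammer_mid, oil_tin from where it was at the start of the episode below 0.02 m); the robot touches nothing.
It fails at once if the longer pointed punch is moved by more than 20 mm (distance of punch_long_c from where it was at the start of the episode above 0.02 m).
It fails at once if the shorter pointed punch is moved by more than 20 mm (distance of punch_mid_c from where it was at the start of the episode above 0.02 m).
It fails at once if the hammer is moved by more than 20 mm (distance of hammer_mid from where it was at the start of the episode above 0.02 m).
It fails at once if the oil tin is moved by more than 20 mm (distance of oil_tin from where it was at the start of the episode above 0.02 m).
It also fails if it takes over 80 s, if anything falls off the work surface, if the arm or the gripper's body presses on something with over 40 N, if the wrist force passes 120 N, or if a joint passes its speed limit or range.

### The arm

A 6-joint arm with a two-finger parallel gripper is mounted at the origin on the work surface. World frame = base frame: x ahead of the robot, y to its left, z up, the work surface at z = 0. Lengths are in m, angles in rad, forces in N, time in s.
With the tool pointing down it reaches from about 0.275 to 0.75 m from the base axis. Payload 10.2 kg.
Tool frame: the origin (TCP) lies midway between the tips of the shut fingers; the grasp point (between the pads) lies 19 mm behind it (env.hold_point_z is the distance from the TCP to the grasp point, in m); z points along the fingers, y is the line along which they close (so a half turn about z gives the same grasp; the last joint's range is limited). The gripper opens to 85 mm and grips with 20 to 120 N. Pads are 22 mm wide; open, the fingers measure 114 mm over their backs; the gripper's body (76 mm by 85 mm) begins 54 mm behind the grasp point. The pads swing forward as they close: fully open they stand 13 mm farther back than shut.
Start: joints at [-1.556, 0.313, 1.498, -0, 1.331, -0.223], TCP at [0.124, -0.51, 0.231] pointing down, gripper open.
Joint ranges: [-2.94, 2.94], [-0.97, 2.17], [0.19, 2.56], [-1.23, 4.37], [0.02, 3.11], [-2.88, 2.88]. Speed limits (rad/s): [2.39, 2.39, 3.01, 3.14, 3.14, 3.14].

### API

Orientations are given as a unit quaternion [x, y, z, w].
In Python, from bench import env, kinematics, monitor, eyes, job gives the robot as it stands. The module is installed in compiled form; this text tells all that it offers. Calls block until the motion is done:
- env.reach(position, orientation): joint-space move of the TCP to a pose.
- env.movel(position, velocity=0.15, frame=None, guard=None): straight line of the TCP; frame=None keeps the orientation; velocity is the mean speed in m/s. With guard (N) it stops when the force on the tool has changed by that much, and returns True; else False.
- env.set_joints(angles): joint-space move.
- env.release() and env.close_gripper(effort=None): open the fingers fully, or close them until they stop; effort is the grip in N (None keeps the last).
- env.hold(seconds).
- kinematics.ik(position, orientation): joint angles nearest the present ones, or None.
- monitor.sense(): the state.
- eyes.grab_frame(name): name is "side" or "top"; returns a dict with "frame" (480x640x3 uint8, red, green, blue), "mtx" (3x3 intrinsics, pixels), "view" (4x4, takes a point from world to camera coordinates). Camera axes: x right, y down, z forward; pixel columns grow to the right and rows downward; lengths in m; the calibration is good to about 2 mm. A picture is of the moment at which its call begins. There is no depth.
A pose or a line that the arm cannot do raises env.MotionError and nothing moves.
- job.hand_in(): hands the job in; it is judged then, once.
The state is a dict: "clock": time; "joints": joint angles; "qvel": joint speeds; "joint_efforts": joint torques, N m; "position": TCP position; "ee_rot": TCP orientation; "contact_force": force on the tool from outside, world axes, zero at the start; "ft_torque": the same for the moment, N m; "finger_gap": opening from 0.0 (shut) to 1.0 (fully open); "gripper_force": force on a finger pad.
Only numpy, scipy, OpenCV 4.12 (cv2) and the standard library are available. Lean on these libraries where they do the work, as an engineer would, in place of code of your own. Each camera call takes 0.05 s, during which the arm holds its last target. There are 200 camera calls.

## Working session

There is one attempt and no reset: what is moved stays moved. The work goes in short steps, each a Python script; the robot and the scene stay as the last script left them, time stands still between calls to the robot, and variables do not carry over. Pictures are saved under pics/ and viewed, at most 14 in all, crops included, and the job is handed in when it is done.

```bash
mkdir -p pics; python3 - <<'E'
from bench import env, kinematics, monitor, eyes, job
import cv2, numpy as np
for n in("top","side"):
    f=eyes.grab_frame(n); cv2.imwrite(f"pics/{n}0.png",f["frame"][:,:,::-1]); np.savez(f"{n}0.npz",**f)
    V=f["view"]; print(n,f["mtx"].round(1).tolist(),(-V[:3,:3].T@V[:3,3]).round(3), V[:3,:3].round(2).tolist())
s=monitor.sense(); print(s["clock"],s["ee_rot"],env.hold_point_z)
E
```

```text
top [[619.3, 0.0, 322.9], [0.0, 619.3, 250.3], [0.0, 0.0, 1.0]] [0.55  0.002 1.216] [[-0.01, -1.0, 0.02], [-1.0, 0.0, -0.09], [0.09, -0.02, -1.0]]
side [[515.9, 0.0, 314.9], [0.0, 515.9, 240.4], [0.0, 0.0, 1.0]] [ 0.606 -0.668  0.676] [[1.0, -0.03, -0.0], [-0.02, -0.7, -0.72], [0.02, 0.72, -0.7]]
0.1 [ 9.92937600e-01  1.18636456e-01  5.39976874e-05 -5.57288129e-04] 0.0187
```

View pics/top0.png

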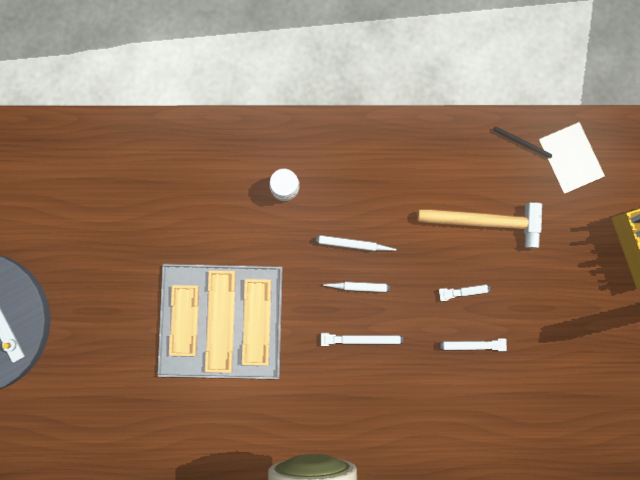

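View pics/side0.png

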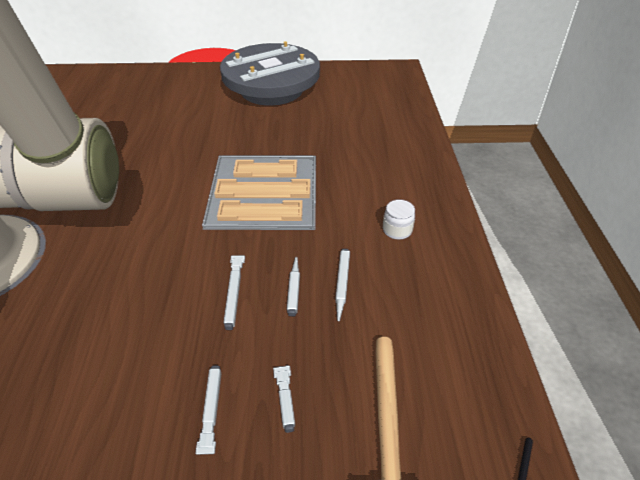

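The top view shows the flat chisels: long at (362,340), mid at (474,345) and short at (465,292). The punches are at (356,244) and (356,287). The cradles are short (184,321), long (220,322) and mid (256,322). The side view agrees, with spade tips on those three bars. Next I'll measure them.

```bash
cat > vis.py <<'E'
import cv2, numpy as np
def ray(f,px,z):
    V=f["view"];R=V[:3,:3];c=-R.T@V[:3,3]
    d=R.T@np.linalg.solve(f["mtx"],[px[0],px[1],1.0]); return (c+d*(z-c[2])/d[2])[:2]
def blobs(f,mask,z,amin=200):
    out=[]
    for c in cv2.findContours(mask.astype(np.uint8),cv2.RETR_EXTERNAL,cv2.CHAIN_APPROX_NONE)[0]:
        if cv2.contourArea(c)<amin: continue
        P=np.array([ray(f,p,z) for p in c[:,0]])
        (x,y),(w,h),a=cv2.minAreaRect((P*1000).astype(np.float32))
        if w<h: w,h,a=h,w,a+90
        px=c[:,0].mean(0)
        out.append(dict(px=px,c=np.array([x,y])/1000,L=w,W=h,a=np.radians((a+90)%180-90),P=P))
    return out
def masks(f):
    hsv=cv2.cvtColor(np.ascontiguousarray(f["frame"]),cv2.COLOR_RGB2HSV).astype(int)
    H,S,Vv=hsv[...,0],hsv[...,1],hsv[...,2]
    return (S<70)&(Vv>110),(H>10)&(H<28)&(S>70)&(Vv>170)
E
python3 - <<'E'
from vis import *
for n in("top","side"):
    f=dict(np.load(n+"0.npz")); st,wd=masks(f)
    for nm,m,z in(("steel",st,.016),("wood",wd,.015)):
        for b in blobs(f,m,z,150):
            if b["L"]<320 and b["L"]>60: print(n,nm,b["px"].round(),b["c"].round(4),round(float(b["L"])),round(float(b["W"])),round(float(b["a"]),3))
E
```

```text
top steel [313. 475.] [0.2372 0.0036] 164 33 1.56
top steel [475. 345.] [ 0.4697 -0.3079] 126 25 1.564
top steel [360. 339.] [ 0.4817 -0.0917] 160 23 1.564
top steel [463. 291.] [ 0.5702 -0.2933] 101 25 -1.486
top steel [357. 286.] [ 0.5838 -0.0822] 128 17 1.515
top steel [220. 321.] [0.5187 0.1801] 232 216 1.542
top steel [ 14. 324.] [0.5221 0.5586] 245 82 0.039
top steel [355. 244.] [ 0.6657 -0.0837] 156 17 1.435
top steel [533. 225.] [ 0.7018 -0.4312] 92 33 -0.078
top steel [284. 184.] [0.7843 0.0572] 64 59 -0.002
top steel [571. 157.] [ 0.8369 -0.5128] 120 92 0.399
top wood [184. 320.] [0.5201 0.2504] 134 52 -0.028
top wood [256. 322.] [0.5159 0.111 ] 162 51 -0.028
top wood [220. 321.] [0.5178 0.1807] 194 52 -0.028
top wood [473. 218.] [ 0.715  -0.3144] 216 24 1.496
side steel [209. 414.] [ 0.471  -0.3146] 127 25 1.545
side steel [285. 395.] [ 0.5723 -0.2967] 94 25 -1.431
side steel [294. 287.] [ 0.5837 -0.0894] 123 17 1.515
side steel [233. 289.] [ 0.4841 -0.0978] 157 25 -1.556
side steel [342. 284.] [ 0.6653 -0.0916] 160 17 1.434
side steel [ 21. 247.] [0.0871 0.019 ] 209 74 -1.183
side steel [399. 219.] [0.7856 0.0708] 118 57 1.407
side steel [262. 194.] [0.5189 0.1684] 242 216 1.543
side wood [388. 409.] [ 0.7157 -0.3091] 214 21 1.488
side wood [260. 211.] [0.5162 0.1041] 164 60 -0.028
side wood [263. 189.] [0.518  0.1734] 193 60 -0.029
side wood [265. 168.] [0.5206 0.2426] 134 58 -0.029
```

```bash
cat > act.py <<'E'
from bench import env, kinematics, monitor, eyes
import numpy as np
from scipy.spatial.transform import Rotation as Ro
PI=np.pi; CA=-0.028; n=np.array([-np.sin(CA),np.cos(CA)])
# name: centre, tip direction, grasp offset behind centre, cradle centre (+ shift away from the neighbour)
J={"long":((.483,-.0945),1.575,.008,np.array([.518,.1805])),
   "mid":((.470,-.311),1.555-PI,.008,np.array([.516,.1105])-.003*n),
   "short":((.571,-.295),1.68,.010,np.array([.520,.250])+.003*n)}
def quat(a): return Ro.from_matrix(np.array([[np.cos(a),np.sin(a),0],[np.sin(a),-np.cos(a),0],[0,0,-1]]).T).as_quat()
def best(p,a):
    c=[]
    for s in(1,-1):
        q=kinematics.ik([*p,.15],quat(a+(s<0)*PI))
        if q is not None: c.append((abs(q[5]),s,quat(a+(s<0)*PI)))
    return min(c,key=lambda t:t[0])[1:]      # s=+1: tip along tool x
def u(a): return np.array([np.cos(a),np.sin(a)])
def pick(k):
    c,a,o,_=J[k]; g=np.array(c)-o*u(a); s,q=best(g,a)
    env.reach([*g,.15],q)
    print(k,"down guard:",env.movel([*g,.004],.12,guard=10))
    env.close_gripper(60); env.movel([*g,.15],.15)
    st=monitor.sense(); print("gap",round(st["finger_gap"],3),"F",st["gripper_force"],"t",st["clock"]); return s
def place(k,s):
    _,_,o,cr=J[k]; r,q=best(cr,CA)           # tool x = r*u(CA); tip = s*tool x
    p=cr-o*s*r*u(CA)
    env.reach([*p,.15],q); env.movel([*p,.04],.15)
    print("place guard:",env.movel([*p,.0115],.04,guard=8), monitor.sense()["position"])
    env.release(); env.movel([*p,.15],.15); print("t",monitor.sense()["clock"])
E
python3 - <<'E'
from act import *
import json,cv2
s=pick("long"); json.dump(s,open("s.json","w"))
cv2.imwrite("pics/side1.png",eyes.grab_frame("side")["frame"][:,:,::-1])
E
```

```text
long down guard: False
gap 0.166 F 58.590601086616516 t 5.2167
```

View pics/side1.png

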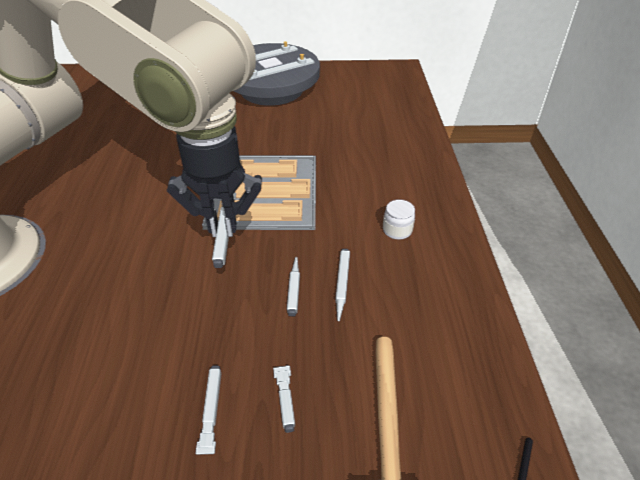

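The long chisel is held at (219,235) and looks level, and nothing else has moved. I'll place it now.

```bash
python3 - <<'E'
from act import *
import json,cv2
place("long",json.load(open("s.json")))
s=pick("mid"); json.dump(s,open("s.json","w"))
for n in("top","side"):
    f=eyes.grab_frame(n); np.savez(n+"2.npz",**f)
    cv2.imwrite(f"pics/{n}2.png",f["frame"][:,:,::-1])
E
```

```text
place guard: True [0.52555083 0.18021116 0.01130674]
t 9.725
mid down guard: False
gap 0.166 F 58.802350759506226 t 14.6333
```

View pics/top2.png

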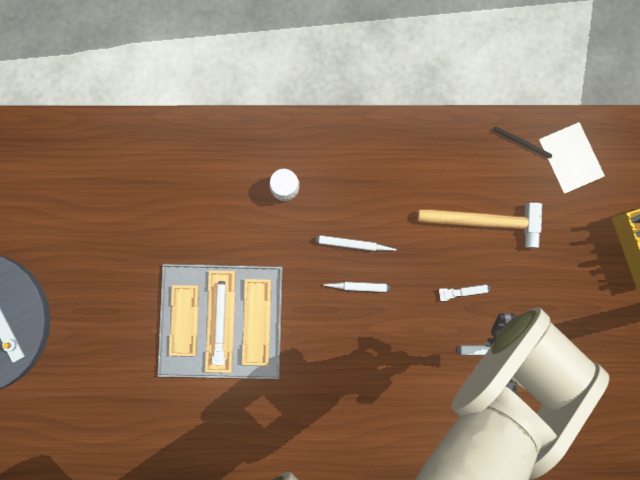

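View pics/side2.png

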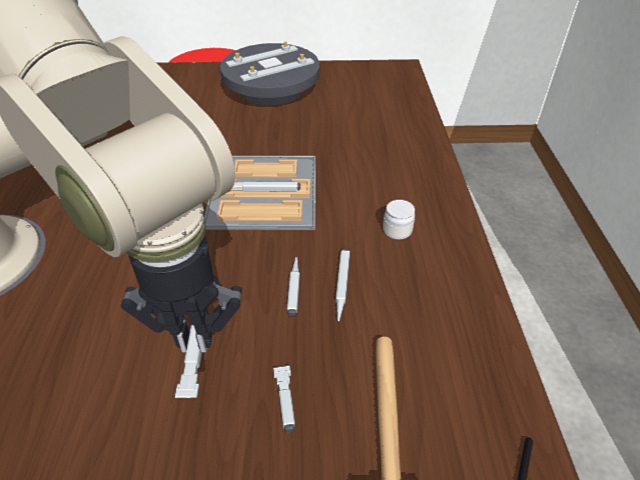

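The long chisel lies in the middle (longest) cradle, spanning rows 281–364 at column 220, flat and roughly centred. The mid chisel is in the gripper. I'll continue with the other two.

```bash
python3 - <<'E'
from act import *
from vis import *
import json
place("mid",json.load(open("s.json")))
place("short",pick("short"))
env.reach([.3,-.35,.3],quat(1.57))
for n in("top","side"):
    f=eyes.grab_frame(n); np.savez(n+"3.npz",**f)
    cv2.imwrite(f"pics/{n}3.png",f["frame"][:,:,::-1])
    st,wd=masks(f); m=st.copy(); 
    if n=="top":
        h=np.zeros_like(m);h[275:368,168:272]=1;m&=h
    else: m[:, :]=m&False
    for b in blobs(f,m,.023,100): print(b["px"].round(),b["c"].round(4),round(float(b["L"])),round(float(b["W"])),round(float(b["a"]),3))
x,y,w,h=150,255,140,130
cv2.imwrite("pics/crop3.png",cv2.resize(cv2.imread("pics/top3.png")[y:y+h,x:x+w],None,fx=4,fy=4))
E
```

```text
place guard: True [0.5074821  0.10772755 0.01132246]
t 19.625
short down guard: False
gap 0.169 F 59.8827999830246 t 24.3
place guard: True [0.52961943 0.25260217 0.01131055]
t 29.675
[219. 324.] [0.5155 0.1819] 158 25 0.008
[252. 322.] [0.5181 0.1184] 175 74 -0.005
[187. 320.] [0.519  0.2403] 176 77 0.01
```

View pics/crop3.png

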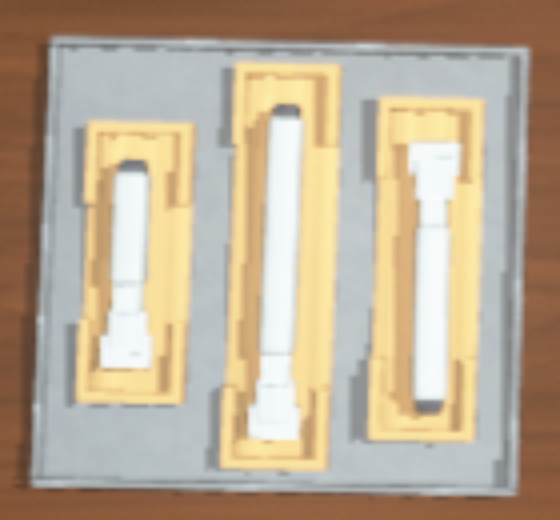

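View pics/side3.png

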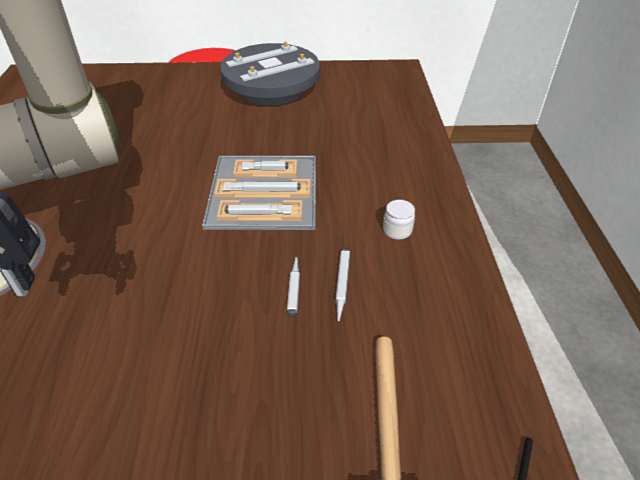

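All three chisels lie inside their own cradles. In the 4x crop each centre is within about 4 mm of its cradle centre: short at row 264 against 263, long at 272 against 266, and mid at 277 against 269. They look straight and flat. The punches, hammer and tin are at their starting pixels, and the arm is clear.

```bash
python3 -c "
from bench import job
print(job.hand_in())"
```

```text
the job is handed in; nothing more can be done
None
```

The job is handed in: in the last pictures each flat chisel lies in the cradle of its own length, centred to about 4 mm, and the punches, hammer and tin have not moved; no verdict was returned.

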